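# Push the parts tote up the dock ramp until it drops in behind the lip

## Task

Dock the blue parts tote: slide it square to the foot of the sloping dock, then push it up the ramp between the guides, on against the sprung stop, until its rear edge drops down behind the lip, and let go so that the stop holds it there, sitting flat. Slide it rather than carry it, never force it against the dock, keep the turned parts standing in it, and leave the other things on the bench alone.

Things in the scene. Friction and masses are not known exactly. Their poses are not given: they have to be found in the camera images.
- dock: Sloping tote dock of aluminium and steel, fixed on the bench: short ramp, lip with a yellow edge, deck beyond at the same slope, side guides, sprung brass stop at the top end. Origin on the bench straight under the track's origin; x level, pointing up-ramp, z up. It covers x -110 to 190, y -70 to 70 mm; top end 80 mm high.
- track: Frame of the dock's slope, fixed to it, nose up 15 degrees: origin on the deck's surface, midway between the guides, 21 mm above the bench; x up the slope, z square off it. Deck surface: z = 0. Guides: inner faces y = +-54.5 mm, tops z = 30, from x = -75 up; below, to x = -114, they flare out to about +-65. Lip and stop are clamped to it in slots: the lip's inner face may be at any x from 0 to 18 mm.
- ramp_foot (a point): Middle of the ramp's lower edge, level with the bench: track x = -110, z = 8 mm. The steel ramp runs from here at track z = 8 to the lip (yellow edge), whose inner face drops square 8 mm to the deck. Where the lip is set is not measured: feel for it. The stop is tied to the lip: its brass plate (70 wide, z 4 to 20 above the deck) stands 135 mm beyond the lip's inner face. Axes as the track.
- tote_center (a point): Centre (half-way up) of the loose blue open tote, in mm 140 long (x), 104 wide (y), 50 high; 0.5 to 0.75 kg with its two parts. x points from rear wall (away from the dock) to front, z up. The rear wall is flat, 9 thick, outer face at x = -70; inside it the first 42 are free down to the 5 thick floor, so it can be pinched from above. Friction about 0.3 on the dock, 0.6 on the bench.
- tote_heel (a point): Middle of the tote's bottom rear edge (70 behind the centre, 25 below it). Home: on the deck (track z = 0) against the lip, pressing the stop back 5 mm. The stop resists with 2 N plus 0.4 N per mm, and is solid 3 mm past where this edge clears the lip. Cleared, the edge may hang by friction on what pushes it until eased down; let go too early, it springs back. Axes as the tote.
- tote_toe (a point): Middle of the tote's bottom front edge (70 ahead of the centre, 25 below it). Same axes as the tote.
- roller_center (a point): Loose brass roller standing in the front part of the tote, 42 across, 26 tall; point at its centre, z up.
- spindle_center (a point): Loose aluminium spindle standing on its 40 wide flange in the front part of the tote, 46 tall; point at its centre, z up.
- spare_ring: loose aluminium ring, 64 across, 22 tall, lying flat beyond the dock; a bystander; origin at the centre of its underside
- blank: loose copper-coloured turned blank, 52 across, 38 tall, beyond the dock; a bystander; origin at the centre of its underside
- oil: loose yellow oil bottle, 52 across, 150 tall, on the right; a bystander; origin at the centre of its underside
- mallet: loose brass-headed hammer, 240 long, lying on the right; a bystander
- spanner: loose spanner, 160 long, lying beyond the dock; a bystander
- caliper_case: loose black case 85 x 235 x 24 on the left; a bystander; origin at the centre of its underside
- tool_cup: loose white cup, 72 across, 90 tall, on the left near the robot; a bystander; origin at the centre of its underside

How it is judged:
On the way, in this order (a step that is already met when the one before it is completed fails the run):
1. the tote's front edge is on the ramp between the guides, roughly square (x of tote_toe in the frame of track above -0.1 m and y of tote_toe in the frame of track between -0.012 and 0.012 m and angle between the x axis of tote_center and the x axis of dock, either way round below 0.12 rad).
2. the whole tote is up on the slope, its front over the lip (x of tote_heel in the frame of track above -0.05 m and y of tote_heel in the frame of track between -0.01 and 0.01 m and z of tote_heel in the frame of track below 0.022 m).
At the end, for the whole second after the job is handed in: The tote sits flat on the deck, its bottom rear edge down behind the lip: no more than 3 mm off the deck (front edge no more than 4 mm), 2 mm short of to 23 mm beyond the foremost place of the lip, and both turned parts are standing in it (leaning under 0.5 rad from upright) (x of tote_heel in the frame of track between -0.002 and 0.023 m and z of tote_heel in the frame of track below 0.003 m and z of tote_toe in the frame of track below 0.004 m and angle between each of roller_center, spindle_center's own z axis and vertical below 0.5 rad and x of roller_center in the frame of tote_center between -0.068 and 0.068 m and y of roller_center in the frame of tote_center between -0.05 and 0.05 m and z of each of roller_center, spindle_center in the frame of tote_center below 0.03 m and x of spindle_center in the frame of tote_center between -0.068 and 0.068 m and y of spindle_center in the frame of tote_center between -0.05 and 0.05 m); the robot touches nothing.
It fails at once if the tote is carried: both its front and its rear bottom edge are more than 15 mm clear of the bench and of the slope (height (world z) of each of tote_heel, tote_toe above 0.015 m and z of each of tote_heel, tote_toe in the frame of track above 0.023 m).
It fails at once if the sprung stop is rammed: more than 18 N on it (contact force between stop_c0 and anything else above 18 N).
It fails at once if the tote is jammed in the dock or the dock is pressed on: contact forces on all its parts add up to more than 40 N (20 N is usual with the tote at rest, home) (contact force between dock and anything else above 40 N).
It fails at once if a turned part in the tote tips over (leans more than 1 rad) (angle between any of roller_center, spindle_center's own z axis and vertical above 1 rad).
It fails at once if another thing on the bench is moved more than 20 mm (distance of any of spare_ring, blank, oil, mallet, spanner, caliper_case, tool_cup from where it was at the start of the episode above 0.02 m).
It also fails if it takes over 72 s, if anything falls off the work surface, if the arm or the gripper's body presses on something with over 40 N, if the wrist force passes 120 N, or if a joint passes its speed limit or range.

## Robot

A 7-joint arm with a two-finger parallel gripper is mounted at the origin on the work surface. World frame = base frame: x ahead of the robot, y to its left, z up, the work surface at z = 0. Lengths are in m, angles in rad, forces in N, time in s.
With the tool pointing down it reaches from about 0.425 to 0.825 m from the base axis. Payload 3.6 kg.
Tool frame: the origin (TCP) lies where the fingers leave the gripper's body, on its centre line; the fingertips stand 73 mm ahead of it and the grasp point (between the pads) lies 54 mm ahead of it; x points along the fingers, y is the direction in which the jaws open and shut, and the axes are right-handed (so a half turn about x gives the same grasp; the last joint's range is limited). The gripper opens to 85 mm and grips with 20 to 120 N. Pads are 22 mm wide; open, the fingers measure 114 mm over their backs; the gripper's body (76 mm by 85 mm) begins 54 mm behind the grasp point. The pads swing forward as they close: fully open they stand 13 mm farther back than shut.
Start: joints at [1.306, 0.615, -0.013, 1.423, 0.008, 1.103, -0.04], TCP at [0.154, -0.632, 0.304] pointing down, gripper open.
Joint ranges: [-3.12, 3.12], [-0.3, 2.06], [-1.34, 1.32], [0.26, 2.42], [-1.36, 4.5], [0.01, 1.98], [-2.84, 2.84]. Speed limits (rad/s): [2.79, 2.79, 3.14, 3.14, 3.14, 3.14, 3.14].

## Interface

Orientations are given as a unit quaternion [x, y, z, w].
In Python, from station import arm, snapshot, camera_info, ticket gives the robot as it stands. Calls block until the motion is done:
- arm.movep(position, orientation): joint-space move of the TCP to a pose.
- arm.line_to(position, velocity=0.15, ori=None): straight line of the TCP; ori=None keeps the orientation; velocity is the mean speed in m/s.
- arm.move_j(angles): joint-space move.
- arm.move_gripper(opening, effort=None): opening from 0.0 (shut) to 1.0 (fully open); effort is the grip in N (None keeps the last); returns when the fingers have stopped.
- arm.pause(seconds).
- arm.ik(position, orientation): joint angles nearest the present ones, or None.
- snapshot(name): name is "scene" or "top"; returns the picture (480x640x3 uint8, blue, green, red); there is no depth.
- camera_info(name): a dict with "fx", "fy", "cx", "cy" (pixels), "R" (3x3) and "t" (3): a world point X has camera coordinates R X + t. Camera axes: x right, y down, z forward; pixel columns grow to the right and rows downward; lengths in m; the calibration is good to about 2 mm. A picture is of the moment at which its call begins. camera_info takes no time and is no camera call.
A pose or a line that the arm cannot do raises arm.MotionError and nothing moves.
- ticket.finish_job(): hands the job in, once; it reports no verdict.
Readings, each from a call of its own:
- arm.read_time(): time.
- arm.read_joint_positions(): joint angles.
- arm.read_dq(): joint speeds.
- arm.read_effort(): joint torques, N m.
- arm.read_tool_pos(): TCP position.
- arm.read_eef_rot(): TCP orientation.
- arm.read_ft_force(): force on the tool from outside, world axes, zero at the start.
- arm.read_wrist_torque(): the same for the moment, N m.
- arm.read_opening(): opening from 0.0 (shut) to 1.0 (fully open).
Only numpy, scipy, OpenCV 4.12 (cv2) and the standard library are available. Lean on these libraries where they do the work, as an engineer would, in place of code of your own. Each camera call takes 0.05 s, during which the arm holds its last target.

## Working session

There is one attempt and no reset: what is moved stays moved. The work goes in short steps, each a Python script; the robot and the scene stay as the last script left them, time stands still between calls to the robot, and variables do not carry over. Pictures are saved under pics/ and viewed, and the job is handed in when it is done.

```bash
ls; mkdir -p pics
python3 - <<'E'
from station import arm, snapshot, camera_info, ticket
import cv2
for n in("scene","top"):
    cv2.imwrite(f"pics/{n}0.png",snapshot(n)); print(n,camera_info(n))
print(arm.read_time(),arm.read_tool_pos(),arm.read_eef_rot(),arm.read_ft_force())
E
```

```text
pics
scene {'fx': 550.8318157172871, 'fy': 550.8318157172871, 'cx': 322.68668912958, 'cy': 235.52803054017605, 'R': array([[-0.22892993,  0.97343273, -0.00445075],
       [ 0.64105436,  0.14731795, -0.75322423],
       [-0.73255744, -0.17528875, -0.65774878]]), 't': array([ 0.11039158, -0.33474072,  1.76290649])}
top {'fx': 486.06588228001715, 'fy': 486.06588228001715, 'cx': 314.1078205394017, 'cy': 240.41566952230698, 'R': array([[ 0.00521821, -0.99991446, -0.01199317],
       [-0.99664159, -0.00422026, -0.08177858],
       [ 0.08172097,  0.01237963, -0.99657836]]), 't': array([0.02840061, 0.58718572, 1.07261597])}
0.1 [ 0.15363723 -0.6310303   0.30280574] [-0.70197514 -0.08508163  0.70216617 -0.08339481] [-0.80020143 -0.56891336  0.10410664]
```

View pics/scene0.png

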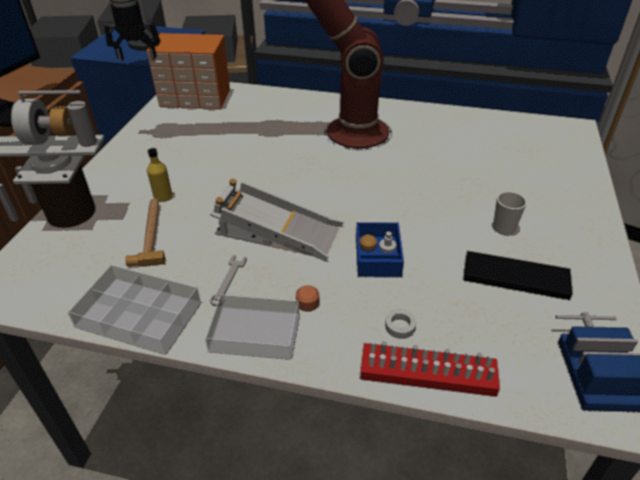

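View pics/top0.png

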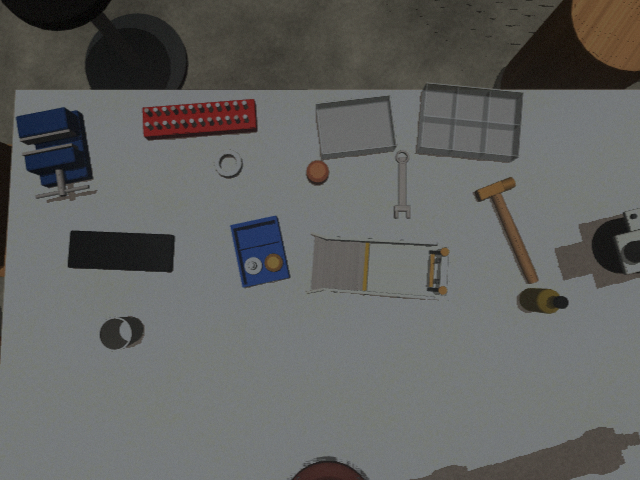

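Run:
```python
import cv2,numpy as np
a=cv2.imread("pics/top0.png")
c=a[205:310,220:460]; c=cv2.convertScaleAbs(c,alpha=1.6,beta=10)
cv2.imwrite("pics/topz.png",cv2.resize(c,(792,346),interpolation=cv2.INTER_CUBIC))
a=cv2.imread("pics/scene0.png")
c=a[175:285,205:415];c=cv2.convertScaleAbs(c,alpha=1.4)
cv2.imwrite("pics/scenez.png",cv2.resize(c,(798,418),interpolation=cv2.INTER_CUBIC))
a=cv2.imread("pics/top0.png")
hsv=cv2.cvtColor(a,cv2.COLOR_BGR2HSV)
m=cv2.inRange(hsv,(105,120,40),(130,255,255)); m[:,:200]=0;m[:,300:]=0;m[:200]=0
m=cv2.morphologyEx(m,cv2.MORPH_CLOSE,np.ones((15,15)))
cs,_=cv2.findContours(m,0,1);k=max(cs,key=cv2.contourArea)
r=cv2.minAreaRect(k);print("tote",r,cv2.boxPoints(r).tolist())
m=cv2.inRange(hsv,(15,110,90),(32,255,255))
cs,_=cv2.findContours(m,0,1)
for k in cs:
    if cv2.contourArea(k)>15:
        r=cv2.minAreaRect(k);print("yel",r,cv2.boxPoints(r).round(1).tolist())
```

```text
tote ((259.48077392578125, 250.90383911132812), (63.5416259765625, 47.26398849487305), 78.69007110595703) [[230.07691955566406, 224.38461303710938], [276.4230651855469, 215.11538696289062], [288.8846435546875, 277.4230651855469], [242.53848266601562, 286.6922912597656]]
yel ((442.0, 289.5), (6.0, 7.0), 0.0) [[439.0, 293.0], [439.0, 286.0], [445.0, 286.0], [445.0, 293.0]]
yel ((273.0, 261.5), (12.0, 13.0), 0.0) [[267.0, 268.0], [267.0, 255.0], [279.0, 255.0], [279.0, 268.0]]
yel ((431.3584289550781, 270.0476989746094), (3.0508511066436768, 32.11714172363281), 3.1798300743103027) [[428.8999938964844, 286.0], [430.70001220703125, 253.89999389648438], [433.79998779296875, 254.10000610351562], [432.0, 286.20001220703125]]
yel ((444.5, 251.5), (7.0, 7.0), 90.0) [[441.0, 248.0], [448.0, 248.0], [448.0, 255.0], [441.0, 255.0]]
yel ((365.601806640625, 266.4734802246094), (3.2594311237335205, 47.1619758605957), 3.8140745162963867) [[362.3999938964844, 289.8999938964844], [365.5, 242.8000030517578], [368.79998779296875, 243.10000610351562], [365.70001220703125, 290.1000061035156]]
yel ((496.6701354980469, 187.74227905273438), (10.482187271118164, 37.19023132324219), 68.96248626708984) [[477.3999938964844, 189.5], [512.0999755859375, 176.1999969482422], [515.9000244140625, 186.0], [481.20001220703125, 199.3000030517578]]
yel ((605.5, 35.0), (70.0, 67.0), 90.0) [[572.0, 0.0], [639.0, 0.0], [639.0, 70.0], [572.0, 70.0]]
```

View pics/topz.png

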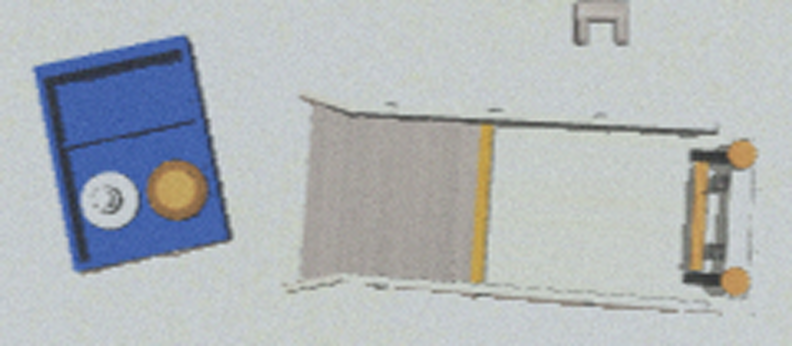

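View pics/scenez.png

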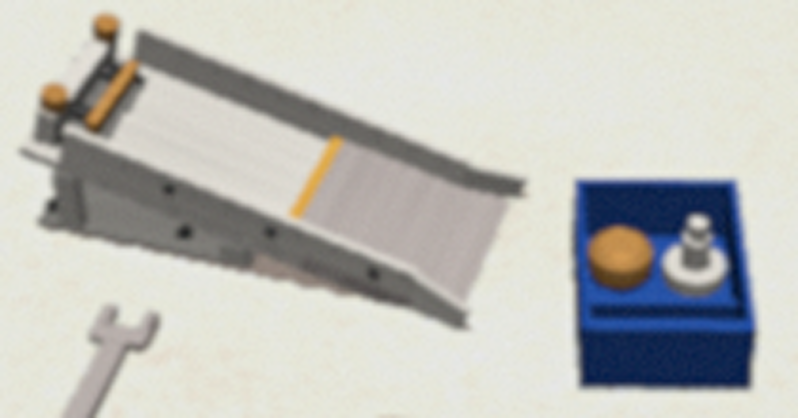

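```bash
cat > geo.py <<'E'
import numpy as np
from station import camera_info
def cast(name,uv,z):
    I=camera_info(name);R=np.array(I["R"]);t=np.array(I["t"])
    C=-R.T@t;uv=np.atleast_2d(uv).astype(float)
    d=np.c_[(uv[:,0]-I["cx"])/I["fx"],(uv[:,1]-I["cy"])/I["fy"],np.ones(len(uv))]@R
    return C+d*((z-C[2])/d[:,2])[:,None]
def proj(name,P):
    I=camera_info(name);c=np.atleast_2d(P)@np.array(I["R"]).T+np.array(I["t"])
    return np.c_[c[:,0]/c[:,2]*I["fx"]+I["cx"],c[:,1]/c[:,2]*I["fy"]+I["cy"]]
E
python3 - <<'E'
import cv2,numpy as np
from geo import *
np.set_printoptions(precision=4,suppress=True)
a=cv2.imread("pics/top0.png");hsv=cv2.cvtColor(a,cv2.COLOR_BGR2HSV)
print("tote V row250 cols",hsv[245,228:295,2].tolist())
print("tote col 258 rows",hsv[212:295,262,2].tolist())
# foot line
g=cv2.GaussianBlur(a,(0,0),1).astype(float).mean(2)
pts=[]
for v in range(246,284):
    seg=g[v,303:322]; d=np.diff(seg);i=d.argmin()
    if 0<i<len(d)-1:
        off=0.5*(d[i-1]-d[i+1])/(d[i-1]-2*d[i]+d[i+1]); pts.append((303+i+.5+off,v))
pts=np.array(pts);p=np.polyfit(pts[:,1],pts[:,0],1);r=pts[:,0]-np.polyval(p,pts[:,1]);
ok=abs(r)<1;p=np.polyfit(pts[ok,1],pts[ok,0],1);print("foot fit",p,ok.sum(),r.std())
F=cast("top",[[np.polyval(p,v),v] for v in(237.7,263.5,289.2)],0.0);print("foot",F)
m=cv2.inRange(hsv,(15,110,90),(32,255,255));
def strip(x0,x1,y0,y1,z):
    q=np.zeros_like(m);q[y0:y1,x0:x1]=m[y0:y1,x0:x1];ys,xs=np.nonzero(q)
    P=cast("top",np.c_[xs,ys],z);c=P.mean(0);u,s,vt=np.linalg.svd((P-c)[:,:2],full_matrices=False)
    k=(P-c)[:,:2]@vt[0];print("strip c",c,"len",np.ptp(k),"wid",np.ptp((P-c)[:,:2]@vt[1]),"dir",vt[0]);return c,vt[0]
L,_=strip(358,375,238,295,.0313);S,_=strip(427,436,250,290,21e-3+.144*.2588+.02*.966)
# lengths
d=(S-F[1])[:2];print("axis foot->stop",np.degrees(np.arctan2(d[1],d[0])),np.hypot(*d),"lip",np.hypot(*(L-F[1])[:2]))
print(np.degrees(np.arctan2(*(F[2]-F[0])[1::-1])))
E
```

```text
tote V row250 cols [120, 121, 120, 122, 125, 117, 104, 93, 68, 38, 39, 68, 96, 102, 94, 99, 105, 95, 100, 98, 96, 97, 99, 101, 100, 98, 95, 96, 98, 97, 82, 62, 58, 47, 44, 49, 51, 77, 100, 101, 102, 102, 102, 101, 98, 99, 102, 97, 100, 102, 100, 99, 101, 92, 64, 78, 121, 123, 120, 123, 120, 122, 120, 123, 122, 120, 123]
tote col 258 rows [122, 123, 123, 119, 120, 121, 107, 100, 102, 96, 62, 38, 37, 51, 103, 99, 98, 97, 99, 100, 100, 98, 98, 102, 99, 104, 101, 101, 99, 100, 101, 99, 88, 44, 80, 100, 98, 98, 101, 98, 100, 102, 103, 99, 100, 97, 99, 101, 100, 101, 101, 80, 66, 72, 73, 69, 76, 90, 99, 99, 101, 98, 98, 101, 99, 102, 98, 100, 99, 101, 99, 66, 96, 122, 121, 121, 123, 120, 118, 125, 121, 123, 121]
foot fit [ -0.0791 332.9714] 38 0.12590078413389036
foot [[0.5953 0.0313 0.    ]
 [0.5358 0.0357 0.    ]
 [0.477  0.04   0.    ]]
strip c [ 0.529  -0.0839  0.0313] len 0.10510948188673153 wid 0.0073186522834370465 dir [-0.9975  0.0713]
strip c [ 0.52   -0.2194  0.0776] len 0.06841033373577667 wid 0.0066120234008034805 dir [-0.9978  0.0657]
axis foot->stop -93.54327620233838 0.2556023978301542 lip 0.11984891707282201
175.79468951610417
```

```bash
cat >> geo.py <<'E'
import cv2
def tote(img,roi=(200,200,300,300)):
    """rim corners of the tote in the top view at z=.05; returns box corners (world) and px"""
    x0,y0,x1,y1=roi
    hsv=cv2.cvtColor(img,cv2.COLOR_BGR2HSV);m=cv2.inRange(hsv,(105,110,35),(130,255,255))
    q=np.zeros_like(m);q[y0:y1,x0:x1]=m[y0:y1,x0:x1]
    q=cv2.morphologyEx(q,cv2.MORPH_CLOSE,np.ones((15,15)))
    cs,_=cv2.findContours(q,0,cv2.CHAIN_APPROX_NONE);k=max(cs,key=cv2.contourArea)
    b=cv2.boxPoints(cv2.minAreaRect(k));return cast("top",b,.05),b
E
python3 - <<'E'
from geo import *
np.set_printoptions(precision=4,suppress=True)
W,b=tote(cv2.imread("pics/top0.png"));print(W,W.mean(0),[np.linalg.norm(W[i]-W[i-1]) for i in range(4)])
for i in range(4):
    e=(W[i]-W[i-1]);print(np.degrees(np.arctan2(e[1],e[0])))
# check with scene: predicted pixels
s=cv2.imread("pics/scene0.png");hs=cv2.cvtColor(s,cv2.COLOR_BGR2HSV)
yaw=np.radians(-93.9);O=np.array([.5297,-.0725,0]);c,sn=np.cos(np.radians(15)),np.sin(np.radians(15))
u=np.array([np.cos(yaw),np.sin(yaw),0]);v=np.array([-u[1],u[0],0])
T=lambda x,y,z:O+(x*c-z*sn)*u+y*v+np.array([0,0,.021+x*sn+z*c])
P=[T(-.11,0,.008),T(.014,.0545,.008),T(.014,-.0545,.008),T(-.075,.0545,.03),T(-.075,-.0545,.03),T(.158,.035,.02),T(.158,-.035,.02)]
vis=cv2.resize(cv2.convertScaleAbs(s[175:285,205:415],alpha=1.4),(798,418))
vis2=cv2.resize(cv2.convertScaleAbs(cv2.imread("pics/top0.png")[205:310,220:460],alpha=1.6),(792,346))
for p in proj("scene",np.vstack([P,W])): cv2.circle(vis,(int((p[0]-205)*3.8),int((p[1]-175)*3.8)),4,(0,0,255),1)
for p in proj("top",np.vstack([P,W])): cv2.circle(vis2,(int((p[0]-220+.5)*3.3),int((p[1]-205+.5)*3.3)),4,(0,0,255),1)
vis2=cv2.resize(vis2,(570,249)); vis=cv2.resize(vis,(570,299))
cv2.imwrite("pics/chk.png",np.vstack([vis,vis2]))
E
```

```text
[[0.6189 0.2185 0.05  ]
 [0.641  0.1152 0.05  ]
 [0.5041 0.0852 0.05  ]
 [0.4823 0.1874 0.05  ]] [0.5616 0.1516 0.05  ] [np.float64(0.14000059308793739), np.float64(0.10562228518787552), np.float64(0.14005843912381633), np.float64(0.10448984337906916)]
12.801777080070481
-77.92994372273479
-167.66181775202455
102.03291781106651
```

View pics/chk.png

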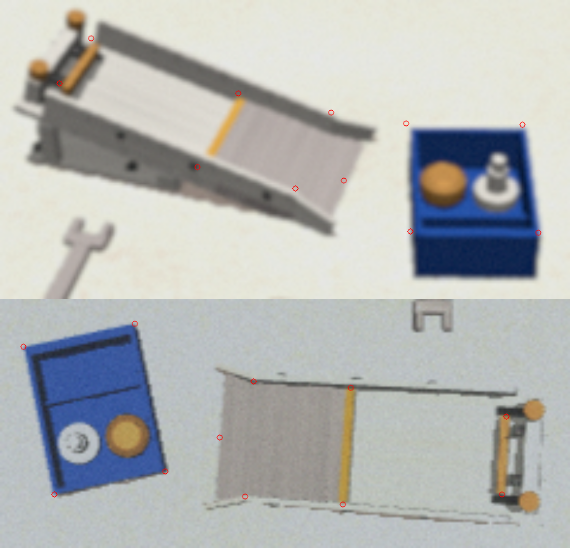

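```bash
cat >> geo.py <<'E'
from scipy.spatial.transform import Rotation as Ro
YAW=np.radians(-93.9);O=np.array([.5297,-.0725,0]);T15=np.radians(15);c15,s15=np.cos(T15),np.sin(T15)
u=np.array([np.cos(YAW),np.sin(YAW),0]);v=np.array([-u[1],u[0],0])
def track(x,y,z): return O+(x*c15-z*s15)*u+y*v+np.array([0,0,.021+x*s15+z*c15])
SG=1; YO=.007; HT=.089
def tool(heel,yaw,pitch,dx=.0045,h=HT):
    """TCP pose for a tote with this heel point, yaw, nose-up pitch"""
    a=np.array([np.cos(yaw)*np.cos(pitch),np.sin(yaw)*np.cos(pitch),np.sin(pitch)])
    b=np.array([-np.sin(yaw),np.cos(yaw),0]);n=np.cross(a,b)
    M=np.c_[-n,SG*a,np.cross(-n,SG*a)]
    return np.asarray(heel)+dx*a+YO*b+h*n, Ro.from_matrix(M).as_quat()
E
python3 - <<'E'
import geo;from geo import *;from station import arm
np.set_printoptions(precision=3,suppress=True)
y0=np.radians(-167.7);C=np.array([.5616,.1516,0]);
for sg in(1,-1):
    geo.SG=sg
    for nm,(h,y,p) in dict(start=(C-.07*np.array([np.cos(y0),np.sin(y0),0]),y0,0),stage=(O+(-.1083-.165)*u,YAW,0),foot=(O-.1083*u,YAW,T15),home=(track(.017,0,0),YAW,T15)).items():
        P,q=geo.tool(h,y,p);print(sg,nm,P,arm.ik(P,q), arm.ik(P+[0,0,.12],q) is not None)
E
```

```text
1 start [0.627 0.159 0.089] [-0.513  0.898  0.411  1.625 -0.492  0.723 -2.792] True
1 stage [0.555 0.195 0.089] [-0.408  0.798  0.053  1.796 -0.073  0.549 -1.947] True
1 foot [0.545 0.054 0.087] [-0.461  0.818  0.349  1.885 -0.001  0.542 -1.846] True
1 home [ 0.537 -0.071  0.113] [-0.232  0.753  0.332  1.933  0.077  0.499 -1.691] True
-1 start [0.627 0.159 0.089] [-0.071  0.888 -0.372  1.609  0.437  0.728 -0.433] True
-1 stage [0.555 0.195 0.089] [ 0.003  0.888 -0.637  1.783  0.76   0.735  0.454] True
-1 foot [0.545 0.054 0.087] [ 0.071  0.845 -0.508  1.867  0.894  0.835  0.472] True
-1 home [ 0.537 -0.071  0.113] [ 0.282  0.776 -0.478  1.916  0.902  0.783  0.68 ] True
```

```bash
sed -i 's/^SG=1/SG=-1/' geo.py
python3 - <<'E'
from geo import *;from station import arm,snapshot
np.set_printoptions(precision=4,suppress=True)
y0=np.radians(-167.7);C=np.array([.5616,.1516,0])
P,q=tool(C-.07*np.array([np.cos(y0),np.sin(y0),0]),y0,0)
p=arm.read_tool_pos()
arm.line_to([p[0],p[1],.40],velocity=.3)
arm.movep(P+[0,0,.25],q); arm.move_gripper(.4,30)
arm.line_to(P+[0,0,.07],velocity=.25)
print(arm.read_time(),arm.read_tool_pos()-P,arm.read_opening(),arm.read_ft_force())
for n in("top","scene"): cv2.imwrite(f"pics/{n}1.png",snapshot(n))
a=cv2.imread("pics/top1.png")[190:310,190:330];b=cv2.imread("pics/scene1.png")[130:290,320:480]
cv2.imwrite("pics/ab1.png",np.hstack([cv2.resize(a,(400,400)),cv2.resize(b,(400,400))]))
E
```

```text
5.2083 [0.0008 0.0009 0.0717] 0.40169671395675405 [-0.009  -0.1622  0.9841]
```

View pics/ab1.png

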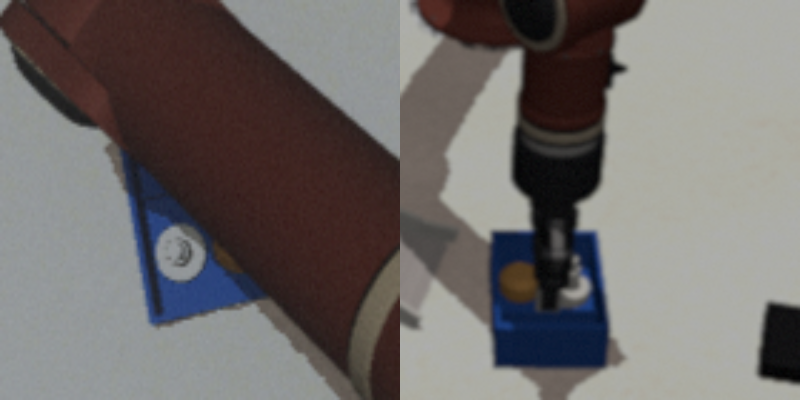

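Run:
```python
from geo import *;from station import arm,snapshot
np.set_printoptions(precision=4,suppress=True)
y0=np.radians(-167.7);C=np.array([.5616,.1516,0]);ux=np.array([np.cos(y0),np.sin(y0),0])
P,q=tool(C-.07*ux,y0,0)
f0=np.array(arm.read_ft_force())
for dz in(.045,.03,.015,0):
    arm.line_to(P+[0,0,dz],velocity=.08); f=np.array(arm.read_ft_force())-f0; print(dz,f)
    if abs(f[2])>5: break
else:
    arm.move_gripper(.02,30)
    print("grip",arm.read_opening(),arm.read_tool_pos()-P,np.array(arm.read_ft_force())-f0,arm.read_time())
cv2.imwrite("pics/s2.png",snapshot("scene")[130:290,320:480])
```

```text
0.045 [ 0.5993 -1.024   0.4294]
0.03 [ 1.1843 -0.8633  0.3783]
0.015 [ 0.7859 -0.2867  1.4982]
0 [ 1.1774 -0.6742  0.3604]
grip 0.10258902071681325 [0.0004 0.0002 0.0004] [ 2.0722 -0.2086  0.2398] 7.1333
```

View pics/s2.png

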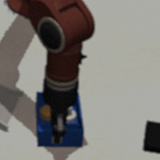

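Run:
```python
from geo import *;from station import arm,snapshot
np.set_printoptions(precision=4,suppress=True)
y0=np.radians(-167.7);C0=np.array([.5616,.1516,0]);C1=O+(-.1083-.07-.012)*u; C1[2]=0
Cr=np.array([.5616,.1516,0])*.5+.5*(O+(-.1083-.07-.04)*u)
Cr[2]=0
n=6
for i in range(1,n+1):
    y=y0+(YAW-y0)*i/n; C=C0+(Cr-C0)*i/n; a=np.array([np.cos(y),np.sin(y),0])
    P,q=tool(C-.07*a,y,0); arm.line_to(P,velocity=.06,ori=q)
    print(i,np.array(arm.read_ft_force()),arm.read_opening(),arm.read_time())
P,q=tool(C1-.07*u,YAW,0); arm.line_to(P,velocity=.06,ori=q)
print(arm.read_tool_pos()-P,arm.read_time())
for n in("top","scene"): cv2.imwrite(f"pics/{n}3.png",snapshot(n))
a=cv2.imread("pics/top3.png")[190:310,190:350];b=cv2.imread("pics/scene3.png")[150:270,300:460]
cv2.imwrite("pics/ab3.png",np.vstack([cv2.resize(a,(400,300)),cv2.resize(b,(400,300))]))
```

```text
1 [-0.8475  1.0404  0.2609] 0.10085254952134302 7.5667
2 [-0.4536  0.7032  2.3917] 0.09831285298211519 7.9583
3 [-0.391  -0.0394  4.0474] 0.09860691601019951 8.35
4 [-0.3573  0.7568  5.0934] 0.10087740298221186 8.75
5 [0.7466 0.4048 4.6671] 0.10246548789497642 9.15
6 [-0.5007  0.0703  4.8138] 0.09584349416926395 9.5583
[-0.     -0.0011  0.0003] 10.2583
```

View pics/ab3.png

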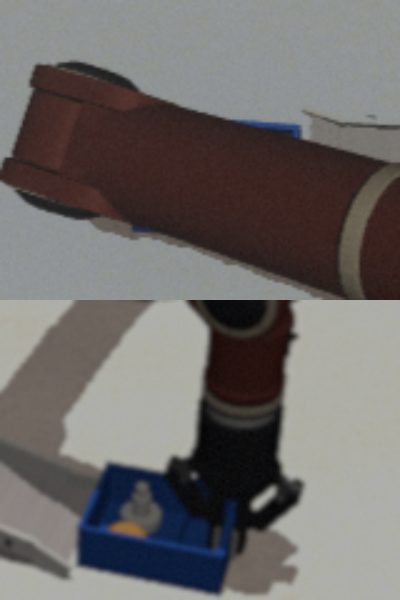

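Run:
```python
from geo import *
np.set_printoptions(precision=4,suppress=True)
a=cv2.imread("pics/top3.png");h=cv2.cvtColor(a,cv2.COLOR_BGR2HSV);m=cv2.inRange(h,(105,110,35),(130,255,255))
m[:,:280]=0;m[:,320:]=0;m[:230]=0;m[260:]=0
ys,xs=np.nonzero(m)
for x in range(286,313,3):
    r=ys[xs==x]; 
    if len(r): print(x,r.min(),"dock y",(cast("top",[[x,r.min()-.5]],.05)[0]-O)@v,"X",(cast("top",[[x,r.min()]],.05)[0]-O)@u)
print("xmax by row",[(y,xs[ys==y].max()) for y in range(240,250,2) if (ys==y).any()])
s=cv2.imread("pics/scene3.png");h=cv2.cvtColor(s,cv2.COLOR_BGR2HSV)
C=O+(-.1083-.012-.07)*u
pr=[C+u*.07*i+v*.052*j+np.array([0,0,k]) for i,j,k in[(1,1,.05),(1,-1,.05),(-1,1,.05),(1,1,0),(-1,1,0)]]
print(proj("scene",pr)-[300,150], "x2.5:",(proj("scene",pr)-[300,150])*2.5)
```

```text
286 238 dock y 0.05002997411622957 X -0.1691066670087411
289 239 dock y 0.04830058743957799 X -0.1623305948950846
292 239 dock y 0.048778525424838 X -0.15572804531072915
295 239 dock y 0.04925639235484905 X -0.14912647724738634
298 239 dock y 0.04973418824545557 X -0.1425258904862061
301 239 dock y 0.050211913112497474 X -0.1359262848084036
304 240 dock y 0.04848341678789591 X -0.12916194304771064
307 240 dock y 0.04896108291964201 X -0.1225654253042281
xmax by row [(240, np.int64(309)), (242, np.int64(309)), (244, np.int64(309))]
[[ 30.3587  90.7138]
 [ 42.3022  64.0096]
 [ 89.092  102.5184]
 [ 30.2606 106.2632]
 [ 87.4962 118.146 ]] x2.5: [[ 75.8967 226.7845]
 [105.7555 160.0239]
 [222.7301 256.2961]
 [ 75.6516 265.6581]
 [218.7405 295.3651]]
```

```bash
sed -i 's/YO=.007/YO=.0095/' geo.py
cat >> geo.py <<'E'
from station import arm
def force(n=6):
    F=[]
    for _ in range(n): F.append(arm.read_ft_force())
    return np.mean(F,0)
nn=np.array([0,0,1])*c15-u*s15; tx=u*c15+np.array([0,0,1])*s15
E
python3 - <<'E'
from geo import *
np.set_printoptions(precision=3,suppress=True)
t=arm.read_time();print(force(),arm.read_time()-t)
P,q=tool(O+(-.1083-.152)*u,YAW,0); arm.line_to(P,velocity=.05,ori=q);print(force())
z=0
for d in list(np.arange(.145,.079,-.0075)):
    th=T15-np.arcsin(min(1,d*s15/.14)) if d<.14 else 0
    P,q=tool(O+(-.1083-d)*u+[0,0,z],YAW,th); arm.line_to(P,velocity=.05,ori=q)
    f=force();print("d%.3f th%.1f"%(d,np.degrees(th)),"Fu %.1f Fv %.1f Fz %.1f"%(f@u,f@v,f[2]),"z%.4f"%z,"op %.3f"%arm.read_opening(),"t%.1f"%arm.read_time())
    if f[2]>6:z+=.0005
    if f[2]<-5:z-=.0005
    if abs(f@u)>14 or abs(f@v)>10 or abs(f[2])>16: print("abort");break
E
```

```text
[0.821 0.734 7.123] 0.0
[-5.118 -0.376  9.457]
d0.145 th0.0 Fu -2.9 Fv -2.4 Fz 7.1 z0.0000 op 0.096 t10.9
d0.137 th0.3 Fu -2.4 Fv -2.3 Fz 5.4 z0.0005 op 0.104 t11.2
d0.130 th1.1 Fu -1.3 Fv -0.7 Fz 4.1 z0.0005 op 0.099 t11.5
d0.122 th1.9 Fu -2.7 Fv -0.6 Fz 3.3 z0.0005 op 0.100 t11.7
d0.115 th2.7 Fu -2.3 Fv -0.5 Fz 2.8 z0.0005 op 0.100 t12.0
d0.107 th3.5 Fu -1.5 Fv -0.0 Fz 1.0 z0.0005 op 0.102 t12.3
d0.100 th4.3 Fu -1.3 Fv -0.3 Fz 0.9 z0.0005 op 0.102 t12.6
d0.092 th5.2 Fu -0.9 Fv 0.4 Fz 1.3 z0.0005 op 0.100 t12.8
d0.085 th6.0 Fu -1.6 Fv -0.7 Fz 0.0 z0.0005 op 0.102 t13.1
```

Run:
```python
from geo import *;from station import snapshot
np.set_printoptions(precision=3,suppress=True)
z=.0005;lip=.127
for d in list(np.arange(.0775,-.001,-.0075))+[0.]:
    d=max(d,0)
    th=min(T15-np.arcsin(d*s15/.14), np.arctan2(lip*s15,d+lip*c15))
    P,q=tool(O+(-.1083-d)*u+[0,0,z],YAW,th); arm.line_to(P,velocity=.05,ori=q)
    f=force();print("d%.3f th%.1f"%(d,np.degrees(th)),"Fu %.1f Fv %.1f Fz %.1f"%(f@u,f@v,f[2]),"z%.4f"%z,"op %.3f"%arm.read_opening(),"t%.1f"%arm.read_time())
    if f[2]>6:z+=.0005
    if f[2]<-5:z-=.0005
    if abs(f@u)>14 or abs(f@v)>10 or abs(f[2])>16: print("abort");break
cv2.imwrite("pics/scene4.png",snapshot("scene"));cv2.imwrite("pics/top4.png",snapshot("top"))
a=cv2.imread("pics/top4.png")[200:320,260:420];b=cv2.imread("pics/scene4.png")[150:270,240:400]
cv2.imwrite("pics/ab4.png",np.hstack([cv2.resize(a,(400,300)),cv2.resize(b,(400,300))]))
```

```text
d0.077 th6.8 Fu -1.0 Fv 0.3 Fz -1.0 z0.0005 op 0.102 t13.4
d0.070 th7.6 Fu -0.7 Fv 0.3 Fz -0.2 z0.0005 op 0.099 t13.7
d0.063 th8.4 Fu -0.9 Fv -1.0 Fz -1.8 z0.0005 op 0.097 t13.9
d0.055 th9.2 Fu -0.7 Fv -0.3 Fz -0.7 z0.0005 op 0.098 t14.2
d0.048 th10.0 Fu -1.9 Fv -0.1 Fz -0.7 z0.0005 op 0.100 t14.5
d0.040 th10.8 Fu -0.5 Fv -0.7 Fz -2.0 z0.0005 op 0.099 t14.8
d0.033 th11.6 Fu -0.4 Fv 0.0 Fz -0.7 z0.0005 op 0.101 t15.0
d0.025 th12.4 Fu -0.4 Fv -0.2 Fz -2.5 z0.0005 op 0.099 t15.3
d0.018 th13.1 Fu -0.5 Fv 0.2 Fz -1.7 z0.0005 op 0.097 t15.6
d0.010 th13.9 Fu -0.7 Fv 0.4 Fz -1.9 z0.0005 op 0.100 t15.9
d0.003 th14.7 Fu -0.2 Fv -1.0 Fz -1.8 z0.0005 op 0.103 t16.1
d0.000 th15.0 Fu -2.9 Fv -0.7 Fz -1.4 z0.0005 op 0.098 t16.4
```

View pics/ab4.png

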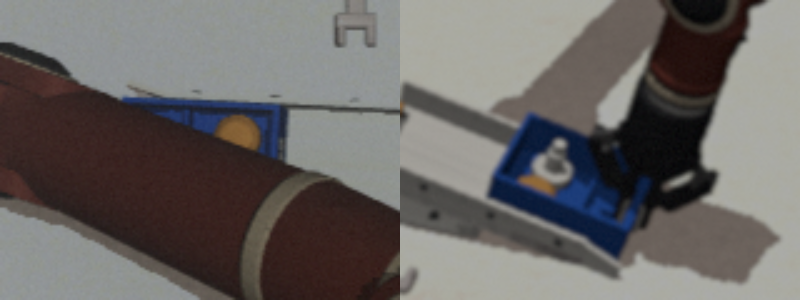

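Run:
```python
from geo import *;from station import snapshot
np.set_printoptions(precision=3,suppress=True)
for x in (-.10,-.092,-.085):
    P,q=tool(track(x,0,.0083),YAW,T15); arm.line_to(P,velocity=.05,ori=q)
    f=force();print("x%.3f"%x,"Ft %.1f Fv %.1f Fn %.1f"%(f@tx,f@v,f@nn),"op %.3f"%arm.read_opening(),"t%.1f"%arm.read_time())
arm.move_gripper(.19,20);arm.pause(.2)
f=force();print("loose","Ft %.1f Fv %.1f Fn %.1f"%(f@tx,f@v,f@nn),"op %.3f"%arm.read_opening(),"t%.1f"%arm.read_time())
# from here: x = expected heel with outer pad touching: half opening
hd=.19*.085/2
for x in np.arange(-.084,-.045,.006):
    P,q=tool(track(x,0,.0083),YAW,T15,dx=hd); arm.line_to(P,velocity=.03,ori=q)
    f=force();print("x%.3f"%x,"Ft %.1f Fv %.1f Fn %.1f"%(f@tx,f@v,f@nn),"t%.1f"%arm.read_time())
    if abs(f@tx)>12 or abs(f@v)>10 or abs(f@nn)>12: print("abort");break
cv2.imwrite("pics/scene5.png",snapshot("scene"));cv2.imwrite("pics/top5.png",snapshot("top"))
a=cv2.imread("pics/top5.png")[200:320,300:460];b=cv2.imread("pics/scene5.png")[150:270,200:360]
cv2.imwrite("pics/ab5.png",np.hstack([cv2.resize(a,(400,300)),cv2.resize(b,(400,300))]))
```

```text
x-0.100 Ft -0.0 Fv -0.8 Fn 3.2 op 0.097 t16.8
x-0.092 Ft -1.0 Fv -0.1 Fn 3.7 op 0.102 t17.1
x-0.085 Ft -1.5 Fv -0.8 Fn 3.4 op 0.101 t17.4
loose Ft 0.1 Fv -0.4 Fn -1.1 op 0.186 t17.9
x-0.084 Ft 0.3 Fv 0.3 Fn 1.1 t18.2
x-0.078 Ft -1.4 Fv 0.4 Fn 1.0 t18.5
x-0.072 Ft -1.4 Fv 0.4 Fn 1.0 t18.9
x-0.066 Ft -1.3 Fv -0.7 Fn 0.7 t19.2
x-0.060 Ft -1.1 Fv 0.5 Fn 0.4 t19.6
x-0.054 Ft -1.6 Fv -0.6 Fn 1.8 t19.9
x-0.048 Ft -0.5 Fv 0.6 Fn 1.4 t20.3
```

View pics/ab5.png

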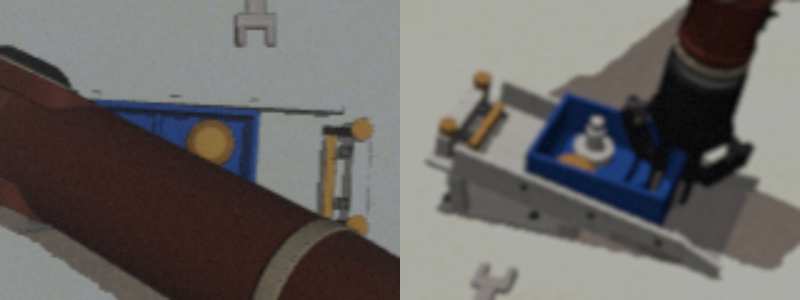

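Run:
```python
from geo import *;from station import snapshot
hd=.19*.085/2
for x in list(np.arange(-.042,-.007,.006))+list(np.arange(-.006,.011,.001)):
    P,q=tool(track(x,0,.0083),YAW,T15,dx=hd); arm.line_to(P,velocity=.03 if x<-.0065 else .012,ori=q)
    f=force(12);print("x%.3f"%x,"Ft %.1f Fv %.1f Fn %.1f"%(f@tx,f@v,f@nn),"err %.4f"%((P-arm.read_tool_pos())@tx),"t%.1f"%arm.read_time())
    if abs(f@tx)>8 or abs(f@v)>10 or abs(f@nn)>12: print("stop");break
```

```text
x-0.042 Ft -0.8 Fv -0.7 Fn -1.2 err -0.0009 t20.7
x-0.036 Ft -0.4 Fv -0.2 Fn -0.1 err -0.0006 t21.1
x-0.030 Ft -0.5 Fv 0.5 Fn 0.1 err -0.0006 t21.4
x-0.024 Ft 0.7 Fv 0.4 Fn 0.0 err -0.0006 t21.8
x-0.018 Ft -1.3 Fv 0.7 Fn -0.7 err -0.0006 t22.1
x-0.012 Ft -1.6 Fv -0.0 Fn -0.9 err -0.0006 t22.5
x-0.006 Ft -2.1 Fv -0.3 Fn -1.5 err -0.0002 t23.1
x-0.005 Ft -2.4 Fv -0.9 Fn -0.3 err 0.0000 t23.4
x-0.004 Ft -3.5 Fv 0.0 Fn -1.1 err -0.0000 t23.6
x-0.003 Ft -2.4 Fv 0.5 Fn -0.7 err -0.0001 t23.9
x-0.002 Ft -3.2 Fv 0.6 Fn -0.8 err -0.0001 t24.1
x-0.001 Ft -2.2 Fv -0.2 Fn -1.6 err -0.0002 t24.4
x0.000 Ft -2.4 Fv -0.0 Fn -1.1 err -0.0001 t24.6
x0.001 Ft -1.9 Fv 0.6 Fn -1.5 err -0.0001 t24.9
x0.002 Ft -2.5 Fv -0.6 Fn -1.3 err -0.0002 t25.1
x0.003 Ft -2.8 Fv -0.4 Fn -1.5 err -0.0001 t25.4
x0.004 Ft -3.1 Fv -0.4 Fn -1.1 err -0.0001 t25.6
x0.005 Ft -1.6 Fv -0.2 Fn -0.7 err -0.0001 t25.9
x0.006 Ft -1.6 Fv 1.4 Fn -0.7 err -0.0001 t26.1
x0.007 Ft -2.0 Fv 0.4 Fn -0.3 err -0.0001 t26.4
x0.008 Ft -1.9 Fv -0.7 Fn -0.5 err -0.0001 t26.6
x0.009 Ft -2.0 Fv 0.1 Fn -0.2 err -0.0001 t26.9
x0.010 Ft -2.4 Fv 0.2 Fn -1.5 err -0.0001 t27.1
```

Run:
```python
from geo import *;from station import snapshot
hd=.19*.085/2
for x in np.arange(.011,.0165,.001):
    P,q=tool(track(x,0,.0083),YAW,T15,dx=hd); arm.line_to(P,velocity=.012,ori=q);arm.pause(.1)
    f=force(30);print("x%.3f"%x,"Ft %.1f Fv %.1f Fn %.1f"%(f@tx,f@v,f@nn),"err %.4f"%((P-arm.read_tool_pos())@tx),"t%.1f"%arm.read_time())
    if abs(f@tx)>8 or abs(f@v)>10 or abs(f@nn)>12: print("stop");break
cv2.imwrite("pics/scene6.png",snapshot("scene"));cv2.imwrite("pics/top6.png",snapshot("top"))
a=cv2.imread("pics/top6.png")[220:310,350:470];b=cv2.imread("pics/scene6.png")[170:260,200:320]
cv2.imwrite("pics/ab6.png",cv2.convertScaleAbs(np.hstack([cv2.resize(a,(400,300),interpolation=2),cv2.resize(b,(400,300),interpolation=2)]),alpha=1.5))
```

```text
x0.011 Ft -3.2 Fv -0.1 Fn -2.8 err 0.0002 t27.5
x0.012 Ft -5.4 Fv -1.1 Fn -1.4 err 0.0006 t27.8
x0.013 Ft -5.1 Fv -0.2 Fn -1.5 err 0.0003 t28.2
x0.014 Ft -5.8 Fv -0.2 Fn -1.9 err 0.0003 t28.5
x0.015 Ft -5.8 Fv -0.9 Fn -0.6 err 0.0005 t28.9
x0.016 Ft -6.5 Fv -1.5 Fn -1.3 err 0.0007 t29.2
```

View pics/ab6.png

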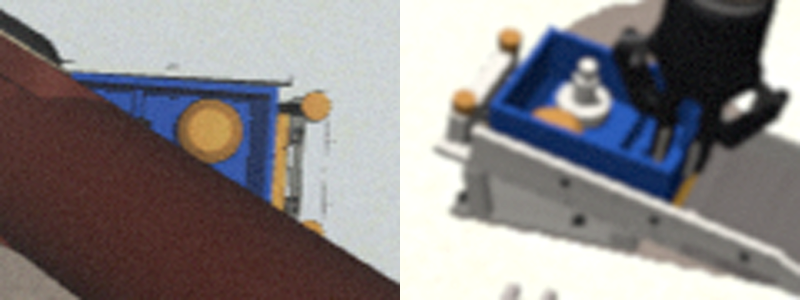

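Run:
```python
from geo import *;from station import snapshot
hd=.19*.085/2
for x in np.arange(.0165,.0186,.0005):
    P,q=tool(track(x,0,.0083),YAW,T15,dx=hd); arm.line_to(P,velocity=.01,ori=q);arm.pause(.1)
    f=force(30);print("x%.4f"%x,"Ft %.1f Fv %.1f Fn %.1f"%(f@tx,f@v,f@nn),"err %.4f"%((P-arm.read_tool_pos())@tx),"t%.1f"%arm.read_time())
    if abs(f@tx)>9 or abs(f@v)>10 or abs(f@nn)>12: print("stop");break
```

```text
x0.0165 Ft -6.8 Fv -0.9 Fn -2.4 err 0.0009 t29.7
x0.0170 Ft -6.8 Fv -0.7 Fn -2.4 err 0.0010 t30.0
x0.0175 Ft -7.0 Fv 0.2 Fn -2.1 err 0.0011 t30.4
x0.0180 Ft -7.3 Fv -0.3 Fn -1.9 err 0.0012 t30.7
x0.0185 Ft -8.2 Fv -0.4 Fn -1.4 err 0.0013 t31.1
```

Run:
```python
from geo import *;from station import snapshot
hd=.19*.085/2
for x,z in [(.019,.0083)]+[(.019,.0083-k*.001) for k in range(1,11)]:
    P,q=tool(track(x,0,z),YAW,T15,dx=hd); arm.line_to(P,velocity=.012,ori=q);arm.pause(.05)
    f=force(30);p=P-arm.read_tool_pos();print("x%.4f z%.4f"%(x,z),"Ft %.1f Fv %.1f Fn %.1f"%(f@tx,f@v,f@nn),"err %.4f %.4f"%(p@tx,p@nn),"t%.1f"%arm.read_time())
    if abs(f@tx)>11 or abs(f@v)>10 or abs(f@nn)>10: print("stop");break
cv2.imwrite("pics/scene7.png",snapshot("scene"));cv2.imwrite("pics/top7.png",snapshot("top"))
a=cv2.imread("pics/top7.png")[220:310,350:470];b=cv2.imread("pics/scene7.png")[170:260,200:320]
cv2.imwrite("pics/ab7.png",cv2.convertScaleAbs(np.hstack([cv2.resize(a,(400,300),interpolation=2),cv2.resize(b,(400,300),interpolation=2)]),alpha=1.5))
```

```text
x0.0190 z0.0083 Ft -7.6 Fv -0.4 Fn -1.6 err 0.0014 -0.0003 t31.4
x0.0190 z0.0073 Ft -6.7 Fv -0.0 Fn -0.6 err 0.0015 -0.0006 t31.7
x0.0190 z0.0063 Ft -6.1 Fv -1.1 Fn -0.7 err 0.0012 -0.0003 t32.0
x0.0190 z0.0053 Ft -7.5 Fv -1.0 Fn -1.5 err 0.0013 -0.0002 t32.3
x0.0190 z0.0043 Ft -7.2 Fv -0.5 Fn -1.9 err 0.0013 -0.0002 t32.6
x0.0190 z0.0033 Ft -7.7 Fv -1.8 Fn -3.4 err 0.0014 -0.0002 t32.9
x0.0190 z0.0023 Ft -7.8 Fv -1.2 Fn -2.4 err 0.0014 -0.0002 t33.2
x0.0190 z0.0013 Ft -6.9 Fv -0.7 Fn -1.2 err 0.0015 -0.0003 t33.5
x0.0190 z0.0003 Ft -8.1 Fv -2.2 Fn -0.4 err 0.0016 -0.0004 t33.8
x0.0190 z-0.0007 Ft -7.2 Fv -0.6 Fn -0.6 err 0.0017 -0.0007 t34.1
x0.0190 z-0.0017 Ft -7.0 Fv -0.4 Fn 0.8 err 0.0017 -0.0011 t34.4
```

View pics/ab7.png

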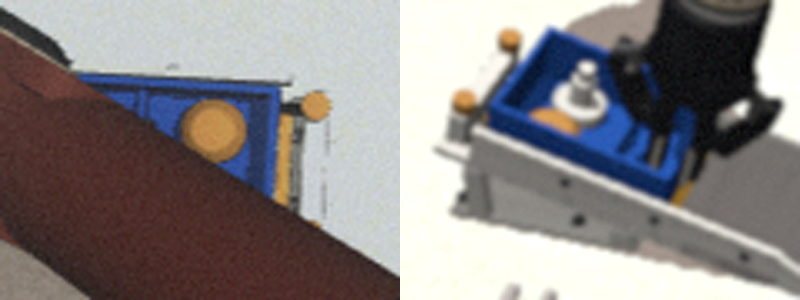

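Run:
```python
from geo import *;from station import snapshot
hd=.19*.085/2
for x in np.arange(.018,.0119,-.001):
    P,q=tool(track(x,0,-.0007),YAW,T15,dx=hd); arm.line_to(P,velocity=.012,ori=q);arm.pause(.05)
    f=force(30);p=P-arm.read_tool_pos();print("x%.4f"%(x),"Ft %.1f Fv %.1f Fn %.1f"%(f@tx,f@v,f@nn),"err %.4f %.4f"%(p@tx,p@nn),"t%.1f"%arm.read_time())
    if f@tx>-1.2: break
cv2.imwrite("pics/scene8.png",snapshot("scene"))
r=[cv2.resize(cv2.imread(f"pics/scene{k}.png")[190:250,210:290],(400,300),interpolation=2) for k in(6,8)]
cv2.imwrite("pics/ab8.png",cv2.convertScaleAbs(np.hstack(r),alpha=1.5))
```

```text
x0.0180 Ft -6.0 Fv -1.4 Fn -0.4 err 0.0008 -0.0003 t34.8
x0.0170 Ft -5.1 Fv -1.6 Fn -0.1 err 0.0001 -0.0001 t35.1
x0.0160 Ft -3.4 Fv -1.2 Fn 0.0 err -0.0003 -0.0001 t35.4
x0.0150 Ft -1.2 Fv -0.5 Fn -0.2 err -0.0010 0.0002 t35.7
```

View pics/ab8.png

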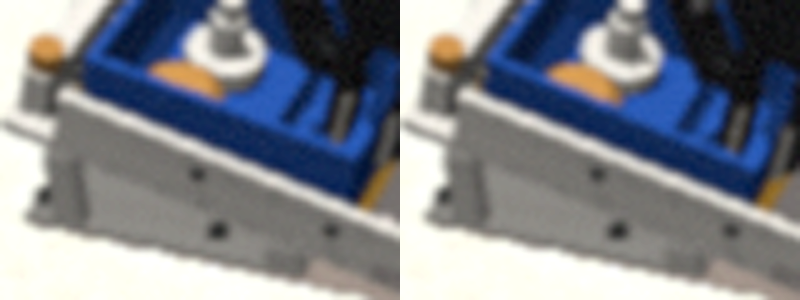

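Run:
```python
from geo import *;from station import snapshot
hd=.19*.085/2
P,q=tool(track(.014,0,-.0007),YAW,T15,dx=hd); arm.line_to(P,velocity=.012,ori=q);f=force(30);print(f@tx,f@nn)
arm.move_gripper(.32,20);f=force(30);print("open",f@tx,f@nn,arm.read_opening())
p=np.array(arm.read_tool_pos())
arm.line_to(p+nn*.012,velocity=.04);f=force(30);print(f@tx,f@nn)
arm.line_to(p+nn*.12,velocity=.15)
p=p+nn*.12;arm.line_to([p[0]-.0,p[1]+.12,.33],velocity=.25)
try: arm.movep([.5,.33,.35],q)
except Exception as e: print(e)
print(arm.read_time(),arm.read_tool_pos())
for n in("top","scene"): cv2.imwrite(f"pics/{n}9.png",snapshot(n))
a=cv2.imread("pics/top9.png")[220:310,340:460];b=cv2.imread("pics/scene9.png")[170:260,200:320]
cv2.imwrite("pics/ab9.png",cv2.convertScaleAbs(np.hstack([cv2.resize(a,(400,300),interpolation=2),cv2.resize(b,(400,300),interpolation=2)]),alpha=1.5))
```

```text
0.00043165769848767813 0.4622043426080913
open -0.4216194308246088 0.33935555773993903 0.321810065933627
-0.010400530567640506 -0.4182020857043332
39.375 [0.50154906 0.32773747 0.34918928]
```

View pics/ab9.png

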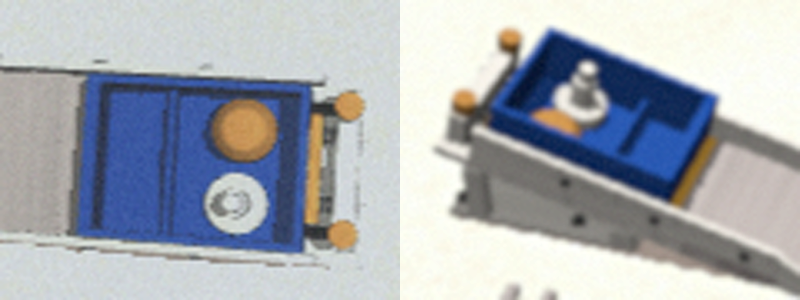

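View pics/scene9.png

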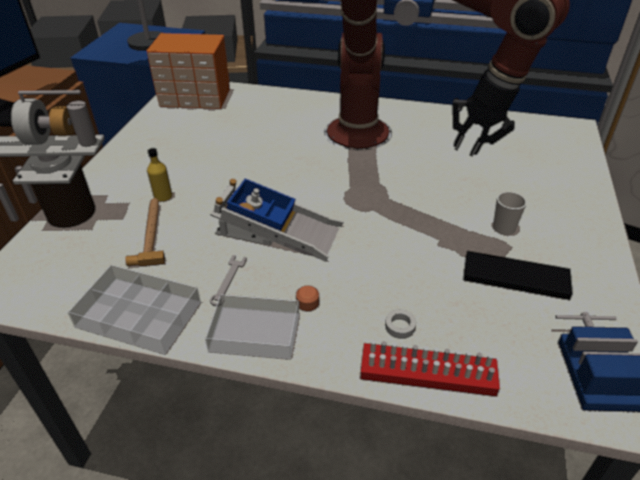

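Run:
```python
from geo import *
np.set_printoptions(precision=1,suppress=True)
def quad(n,roi):
    a=cv2.imread(f"pics/{n}9.png");x0,y0,x1,y1=roi
    m=cv2.inRange(cv2.cvtColor(a,cv2.COLOR_BGR2HSV),(105,110,35),(130,255,255));q=np.zeros_like(m);q[y0:y1,x0:x1]=m[y0:y1,x0:x1]
    q=cv2.morphologyEx(q,cv2.MORPH_CLOSE,np.ones((9,9)));k=max(cv2.findContours(q,0,1)[0],key=cv2.contourArea);return cv2.boxPoints(cv2.minAreaRect(k)),q
b,_=quad("top",(355,235,440,300));print("top box",b)
for home in (0,.008):
  for x in (.0155,):
    th=-np.arcsin(home/.14)
    pts=[track(x+.14*i*np.cos(th)-.05*np.sin(th), j*.052, home+.14*i*np.sin(th)+.05*np.cos(th)) for i,j in((0,1),(0,-1),(1,1),(1,-1))]
    print("hyp heel z",home,"top",proj("top",pts).tolist(),"scene",((proj("scene",pts)-[200,170])*3.333+[400,0]).tolist())
```

```text
top box [[362.6 291.5]
 [365.4 241.4]
 [432.7 245.1]
 [429.9 295.3]]
hyp heel z 0 top [[364.5734278645974, 241.35954740062098], [361.4149386411287, 289.79070897793616], [431.35022709872646, 244.66299321854203], [428.63076441175053, 294.98959872192194]] scene [[669.3166199768084, 177.91728995462256], [717.7401367033615, 92.83430828443147], [488.54242842009916, 103.6940229290084], [546.5045181146538, 23.0245851130123]]
hyp heel z 0.008 top [[365.2652613625131, 241.06982270892598], [362.08672328822007, 289.89252873561975], [432.6542076270347, 244.7309457915226], [429.9439465773212, 295.09063807896484]] scene [[667.7263092650937, 168.61569057811002], [716.4256140888127, 83.7073939006154], [485.15201878417844, 102.39038054738563], [543.2897552121635, 21.801849140208706]]
```

```bash
python3 -c "
from station import arm,ticket
print(arm.read_time(),arm.read_ft_force());ticket.finish_job()"
```

```text
39.475 [-0.86342719  0.55077319 -0.40415222]
the job is handed in; nothing more can be done
```

The tote is docked and the job was handed in at about 39.5 s of the 72 s allowed; no verdict is reported.

**What I did:** I pinched the rear wall, turned the tote about 74° on the bench, and slid it square to the ramp foot after a 2.5 mm sideways correction. I followed its pitch up onto the ramp, loosened the grip, and pushed it over the lip. The stop was felt at track x ≈ 11.5 mm. I pushed about 6 mm further, with at most 8.2 N along the slope at the wrist, then eased the rear edge down 10 mm, opened the gripper and withdrew.

**Last checks:**
- **Lip is holding:** backing off about 4 mm before release dropped the pushing force to zero, so the lip is holding the tote, not the gripper.
- **Sitting flat:** in the scene view the rear rim went down about 7–8 mm and now lies parallel to the guides. The rim corners fit a tote down on the deck better than one with its rear edge still up on the lip.
- **Parts and bystanders:** both turned parts are standing, the bystanders show no visible movement by eye (not measured), and the robot is clear of everything.

**Disagreements:** the scene camera sat about 2 pixels (roughly 5 mm) off my positions from the top view throughout. In the last top view, the tote's box matched the flat position to only 1–2 pixels and fitted the raised one slightly better, so the flat reading rests on the scene view and the force test. From the images I had put the lip at about 17 mm. By feel it is about 16 mm.

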